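# Ready the flat lap: prove and reset the stop, then set the drip valve

### The job

Get the flat lap ready to run: first push the mushroom stop button on the small stop box fully down and let it spring back up, then turn its head clockwise as far as it goes to reset it. Then set the lap's drip valve: screw the round knurled cap down (clockwise) until it bottoms out, back it off a quarter turn, and finish while still gripping the cap there; do not let go. Leave the other things on the bench and on the lap where they are.

Things in the scene. Friction and masses are not known exactly. Their poses are not given: they have to be found in the camera images.
- lap: flat lap, fixed: white box 300 (x) x 400 (y) x 100 mm high, origin under its centre. On its deck: a lap plate in a black tub 250 mm across, up to 42 mm above the deck, centred at x 0, y +70 mm; the drip valve at x -60, y -125 mm. A thin copper spout from valve to lap stays under 25 mm above the deck within 60 mm of the valve axis, below fingers gripping the cap
- drip_cap: drip valve cap: round knurled aluminium, 40 mm across, 24 mm tall, dark index rib on top; origin at the centre of its underside, z up the screw axis. Bottomed, it rests on a brass valve body 26 mm across, its underside 30 mm above the deck (130 mm above the table); rises 6 mm per anticlockwise turn. Turning takes 0.06 N m; at the bottom it stops dead. Cannot come off
- cap_grip (a point): point on the cap's axis at half its height (12 mm above its underside): grip here, from above, with any yaw
- cap_turn (a joint): angle of the cap in rad: 0 = bottomed out, growing anticlockwise seen from above (unscrewing); a quarter turn off is 1.57; starts between 1.8 and 3.4
- stop_box: stop box, fixed to the table: grey box 100 (its x) x 84 (its y) x 75 mm high, origin at the centre of its underside; the mushroom stop button is in the middle of its top, on a steel collar 38 mm across and 6 mm high
- stop_top (a point): centre of the top of the black mushroom head (43 mm across, 22 mm tall, slightly domed, its underside 22 mm and its top 44 mm above the box's top when up); moves with the head; press here straight down
- stop_grip (a point): point on the mushroom head's axis, 12 mm below its top: grip here from above, any yaw, to turn the head
- stop_plunger (a joint): how far the mushroom is pressed in, in m: 0 = up, 0.008 = fully down (hard stop). Sprung: 1.8 N starts it, 6 N takes it fully down; springs back up when let go
- stop_head (a joint): angle of the mushroom head in rad, growing clockwise seen from above: 0 = not reset, 1.1 = end stop, reset; starts between 0 and 0.25; about 0.04 N m to turn, stays where it is left
- jar: closed glass jar, 48 mm across, 65 mm tall, metal lid, standing loose on the table: leave alone
- glue: small white plastic bottle, 34 mm across, 110 mm tall, standing loose on the table: leave alone
- pliers: pliers lying on the table, about 145 x 48 x 12 mm: leave alone
- tray: wooden tray of stones, 160 x 110 x 35 mm, on the table: leave alone
- spare_lap: spare copper lap plate, 150 mm across, 10 mm thick, lying flat: leave alone
- screwdriver: screwdriver lying on the table: leave alone
- dresser: dressing stick, 90 x 22 x 14 mm, lying loose on the lap's deck about 150 mm beyond the drip valve: leave alone
Things that resemble listed ones, but are neither listed nor needed, are in the scene too. What is shaped like the stop_box but green is not meant.

How it is judged (in metres and radians):
On the way, in this order (a step that is already met when the one before it is completed fails the run):
1. the mushroom stop is pressed fully down (value of joint stop_plunger above 0.0062 m), for 0.05 s.
2. the stop has sprung back up and its head is turned clockwise to its end stop (value of joint stop_plunger below 0.0025 m and value of joint stop_head above 0.9 rad), for 0.2 s.
3. the drip cap is screwed down until it bottoms out (value of joint cap_turn below 0.08 rad), for 0.1 s.
At the end, for the whole second after the job is handed in: the cap stands still at a quarter turn (1.57 rad, +-0.3) off its bottom, gripped by the fingers (over 5 N, tool point within 27 mm of the cap's grip point); the stop button is up and its head is turned home (over 0.9 of 1.1 rad) (all of step 2 and value of joint cap_turn between 1.27 and 1.87 rad and velocity of joint cap_turn between -0.1 and 0.1 rad/s and contact force between the fingers and drip_cap above 5 N and distance between the grasp point and cap_grip below 0.027 m); the arm keeps its last pose, push and grip.
It fails at once if a bystander is moved more than 30 mm (distance of any of jar, glue, pliers, tray, spare_lap, screwdriver, dresser from where it was at the start of the episode above 0.03 m).
It also fails if it takes over 58 s, if anything falls off the work surface, if the arm or the gripper's body presses on something with over 40 N, if the wrist force passes 120 N, or if a joint passes its speed limit or range.

### The arm

A 6-joint arm with a two-finger parallel gripper is mounted at the origin on the work surface. World frame = base frame: x ahead of the robot, y to its left, z up, the work surface at z = 0. Lengths are in m, angles in degrees, forces in N, time in s.
With the tool pointing down it reaches from about 0.4 to 0.825 m from the base axis. Payload 7 kg.
Tool frame: the origin (TCP) lies between the finger pads, 19 mm behind the fingertips; this is the grasp point; z points along the fingers, y is the line along which they close (so a half turn about z gives the same grasp; the last joint's range is limited). The gripper opens to 88 mm and grips with 3 to 60 N. Pads are 19 mm wide; open, the fingers measure 130 mm over their backs; the gripper's body (78 mm by 193 mm) begins 47 mm behind the grasp point.
Start: joints at [-57.519, 20.546, 0.682, 0, -70.136, -16.507], TCP at [0.186, -0.649, 0.245] pointing down, gripper open.
Joint ranges: [-176.03, 176.03], [-82.01, 121.73], [-58.28, 71.71], [-173.87, 95.51], [-174.79, -0.11], [-173.66, 173.66]. Speed limits (degrees/s): [136.94, 136.94, 172.46, 180, 180, 180].

### API

Orientations are given as [roll, pitch, yaw] about the fixed x, y, z axes, in that order (R = Rz(yaw) Ry(pitch) Rx(roll)).
In Python, from plant import ctrl, imaging, close_job gives the robot as it stands.
- The arm moves only by the shell command python3 -m crank 'ROWS'. ROWS is JSON, a list of rows, each a list of 3 entries, a list of its own where there are three numbers: the shift along the world's x, y, z in m, then the turn, a rotation vector about the world's x, y, z in degrees, then the opening, from -1 (shut) to 1 (fully open), so that 0 is half open. A call has 1 to 12 rows; each row shifts and turns the commanded pose from where the row before left it; what a row does not reach is not made up. A row lasts 1/10 s, in which the tool goes at most 50 mm and 8.59 degrees, less where a joint would pass 70% of its speed; a pose out of reach is approached as far as the arm can. A call is refused whole if a number of a shift passes 0.05 or a number of a turn 8.59, either way. A call with a gripper value outside its range is refused whole. The fingers move at their own pace and stop on an object; the grip force is fixed at half the most. Time passes only in rows, so rows that do not move let the fingers close. It gives the time, the measured TCP pose, the force, the opening and the grip force at its end, in the units of the state.
- ctrl.get_obs(): the state, without advancing time (a new reading comes with each control period).
- imaging.snapshot(name): name is "side" or "top" or "wrist"; returns (picture, depth): 384x512x3 uint8, blue, green, red; 384x512 float32, m along the optical axis (not along the pixel's ray), 0 where there is no reading.
- imaging.camera_model(name): a dict with "mtx" (3x3 intrinsics, pixels), "R" (3x3) and "t" (3): a world point X has camera coordinates R X + t. Camera axes: x right, y down, z forward; pixel columns grow to the right and rows downward; lengths in m; the calibration is good to about 2 mm. The wrist camera is an equidistant fisheye: a pixel r from the principal point sees the ray r / f radians off the axis. A picture is of the moment at which its call begins: read the wrist's pose just before it. camera_model takes no time and is no camera call; for the wrist camera it gives the pose at the moment of the call.
- close_job(): hands the job in; it is judged then, once.
The state is a dict: "clock": time; "joint_pos": joint angles; "qvel": joint speeds; "tau": joint torques, N m; "tool_pos": TCP position; "orientation": TCP orientation; "force": force on the tool from outside, world axes, zero at the start; "moment": the same for the moment, N m; "opening": finger opening in m; "gripper_force": force on a finger pad.
Only numpy, scipy, OpenCV 4.12 (cv2) and the standard library are available. Lean on these libraries where they do the work, as an engineer would, in place of code of your own. Each camera call takes 0.05 s, during which the arm holds its last target. There are 200 camera calls.

## Working session

There is one attempt and no reset: what is moved stays moved. The work goes in short steps, Python scripts to look and compute and a shell command to move; the robot and the scene stay as the last step left them, time stands still between calls to the robot, and variables do not carry over. Pictures are saved under pics/ and viewed, at most 10 in all, crops included, and the job is handed in when it is done.

```bash
mkdir -p pics; ls; python3 - <<'E'
from plant import ctrl, imaging
import cv2,numpy as np
o=ctrl.get_obs();print(o)
for n in("top","side"):
    p,d=imaging.snapshot(n);cv2.imwrite(f"pics/{n}0.png",p);np.save(f"pics/{n}0.npy",d)
    print(n,imaging.camera_model(n))
E
```

```text
pics
{'clock': 0.0, 'joint_pos': array([-5.75186762e+01,  2.05887801e+01,  6.34107472e-01, -1.85287590e-02,
       -7.01375808e+01, -1.65079855e+01]), 'qvel': array([ 0.08311911, -0.02799617, -0.09099779, -0.03855202,  0.08256219,
       -0.04171669]), 'tau': array([-2.29733712e-03, -5.82719493e+01,  2.93039292e+01,  6.99709520e+00,
        6.66759574e-03, -1.18232870e-04]), 'tool_pos': array([ 0.18560333, -0.64849811,  0.24446019]), 'orientation': array([ 1.79906600e+02, -9.51550824e-03, -1.64032963e+02]), 'force': array([-0.10761828, -0.03236024,  0.08490698]), 'moment': array([ 0.00461728, -0.00368757, -0.07739188]), 'gripper_force': 0.0, 'opening': 0.08737594785815195}
top {'mtx': array([[464.39402401,   0.        , 265.2852608 ],
       [  0.        , 464.39402401, 187.09091785],
       [  0.        ,   0.        ,   1.        ]]), 'R': array([[-0.00489076, -0.99998155, -0.00360222],
       [-0.986448  ,  0.00541529, -0.16398482],
       [ 0.1640013 ,  0.00275139, -0.98645629]]), 't': array([-0.00512048,  0.53234338,  1.56491073])}
side {'mtx': array([[479.16090922,   0.        , 254.6442112 ],
       [  0.        , 479.16090922, 188.02307557],
       [  0.        ,   0.        ,   1.        ]]), 'R': array([[-0.89343239, -0.44897076,  0.01427645],
       [-0.2944982 ,  0.56144802, -0.77333494],
       [ 0.33918929, -0.69512687, -0.63383693]]), 't': array([0.45869027, 0.22011408, 1.39908354])}
```

View pics/top0.png

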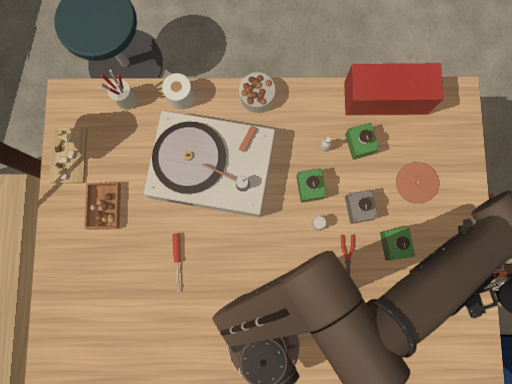

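View pics/side0.png

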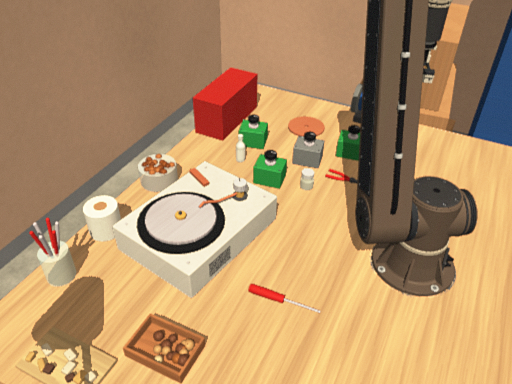

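Grey box candidates in the top view: (361,207) is grey. Those at (312,185), (362,140) and (398,243) are green, so they aren't meant. In the side view the grey box is at (309,148). The drip cap is at (242,183) in the top view and (240,185) in the side view.

```bash
cat >h.py <<'E'
import numpy as np,cv2
from plant import imaging
def ray(n,u,v,z):
    m=imaging.camera_model(n);K,R,t=m["mtx"],m["R"],m["t"]
    c=-R.T@t;d=R.T@np.linalg.inv(K)@[u,v,1];return c+d*(z-c[2])/d[2]
def pts(n,d):
    m=imaging.camera_model(n);K,R,t=m["mtx"],m["R"],m["t"]
    v,u=np.indices(d.shape);X=np.stack([(u-K[0,2])/K[0,0]*d,(v-K[1,2])/K[1,1]*d,d],-1)
    return (X-t)@R
E
python3 - <<'E'
from h import *
for n,bb,cc in(("top",(361,207),(242,183)),("side",(309,143),(240,185))):
    p=cv2.imread(f"pics/{n}0.png");d=np.load(f"pics/{n}0.npy");P=pts(n,d);P[d==0]=0
    for nm,(u,v),zl,zh,r in(("head",bb,.1,.13,22),("boxtop",bb,.068,.08,30),("cap",cc,.146,.17,15)):
        m=np.zeros(d.shape,bool);m[v-r:v+r,u-r:u+r]=1
        m&=(P[...,2]>zl)&(P[...,2]<zh)
        if nm=="boxtop": 
            h=p.astype(int);m&=(h.max(-1)-h.min(-1)<25)
        q=P[m];vv,uu=np.nonzero(m)
        if len(q)==0:print(n,nm,'none');continue
        print(n,nm,len(q),"mid",((q.max(0)+q.min(0))/2).round(4),"ext",np.ptp(q,0).round(3),"mean",q.mean(0).round(4),"px",uu.mean().round(1),vv.mean().round(1))
        if nm=="boxtop":
            print(cv2.minAreaRect(q[:,:2].astype(np.float32)*1000))
p=cv2.imread("pics/top0.png")
a=cv2.resize(p[165:245,320:400],(400,400),interpolation=2);b=cv2.resize(p[145:225,200:280],(400,400),interpolation=2)
cv2.imwrite("pics/crop.png",np.hstack([a,b]))
E
```

```text
top head 138 mid [ 0.4616 -0.3355  0.1146] ext [0.043 0.041 0.023] mean [ 0.4612 -0.335   0.1158] px 364.9 204.3
top boxtop 485 mid [ 0.4442 -0.3505  0.074 ] ext [0.143 0.124 0.012] mean [ 0.4597 -0.3318  0.0742] px 361.4 206.4
((435.0728759765625, -344.86749267578125), (160.3096160888672, 91.26795959472656), 17.72955322265625)
top cap 127 mid [0.531  0.0672 0.1548] ext [0.041 0.039 0.016] mean [0.5309 0.0668 0.155 ] px 242.0 182.0
side head 93 mid [ 0.4615 -0.3299  0.1109] ext [0.045 0.038 0.022] mean [ 0.4612 -0.327   0.112 ] px 309.2 136.0
side boxtop 271 mid [ 0.4605 -0.3313  0.0736] ext [0.102 0.101 0.011] mean [ 0.4573 -0.3248  0.0731] px 309.1 145.7
((460.51104736328125, -331.9823913574219), (96.84030151367188, 88.94367218017578), 12.61230754852295)
side cap 112 mid [0.5323 0.0721 0.1528] ext [0.041 0.04  0.013] mean [0.5311 0.0731 0.1538] px 239.1 183.3
```

View pics/crop.png

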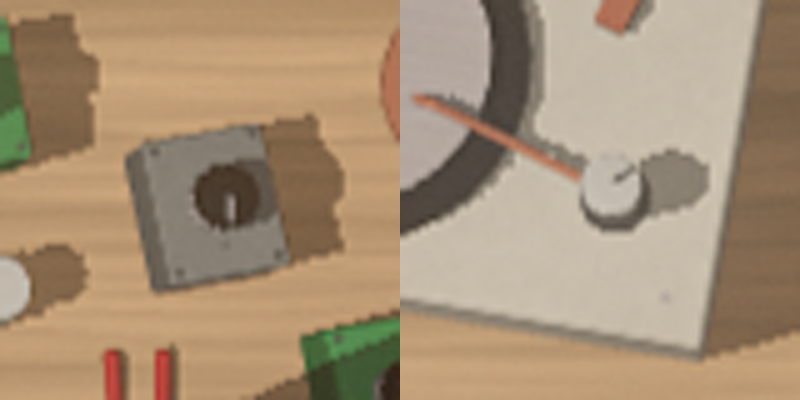

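The left crop shows the grey box with a black mushroom head and a light index mark. The right crop shows the round cap with its dark rib and the spout. The head is at about (0.4615, -0.3325) with its top near 0.119, and the cap is at about (0.531, 0.069), both consistent with the given sizes. Moving above the stop with the fingers shut.

```bash
python3 -m crank '[[[0.0307,0.0351,-0.003],[0,0,0],-1],[[0.0307,0.0351,-0.003],[0,0,0],-1],[[0.0307,0.0351,-0.003],[0,0,0],-1],[[0.0307,0.0351,-0.003],[0,0,0],-1],[[0.0307,0.0351,-0.003],[0,0,0],-1],[[0.0307,0.0351,-0.003],[0,0,0],-1],[[0.0307,0.0351,-0.003],[0,0,0],-1],[[0.0307,0.0351,-0.003],[0,0,0],-1],[[0.0307,0.0351,-0.003],[0,0,0],-1],[[0,0,0],[0,0,0],-1],[[0,0,0],[0,0,0],-1],[[0,0,0],[0,0,0],-1]]'
python3 - <<'E'
from h import *
from plant import ctrl
o=ctrl.get_obs();print(o["joint_pos"].round(1),o["tool_pos"].round(4),o["orientation"].round(2),o["force"],o["opening"])
m=imaging.camera_model("wrist");print(m)
p,d=imaging.snapshot("wrist");cv2.imwrite("pics/w1.png",p);np.save("pics/w1.npy",d)
E
```

```text
clock: 1.3
tool_pos: [0.4616, -0.3333, 0.2182]
orientation: [180.0, -0.0, -164.0]
force: [-1.0, 0.5, 0.5]
opening: 0.0009
gripper_force: 0.0
[-16.1  11.8 -15.2  -0.  -63.1 -57.9] [ 0.4616 -0.3333  0.2182] [ 1.7998e+02 -3.0000e-02 -1.6403e+02] [-1.03275665  0.48690509  0.51319312] 0.0008945624354029095
{'mtx': array([[297.31863964,   0.        , 257.94457418],
       [  0.        , 297.31863964, 190.90435471],
       [  0.        ,   0.        ,   1.        ]]), 'R': array([[-2.75283866e-01,  9.61362825e-01,  5.58714078e-04],
       [ 9.20672754e-01,  2.63464985e-01,  2.88006741e-01],
       [ 2.76731772e-01,  7.97980019e-02, -9.57628219e-01]]), 't': array([ 0.44693837, -0.36398175,  0.26486566])}
```

View pics/w1.png

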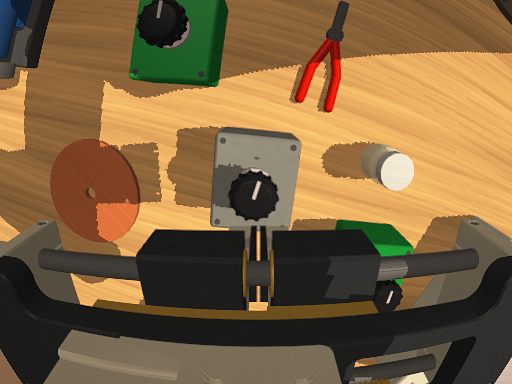

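The wrist view shows the grey box with its black head at (254,195), mark up, and the shut fingers at (258,260). I'll get its position from that depth image.

```bash
cat >>h.py <<'E'
def wpts(d):
    m=imaging.camera_model("wrist");K,R,t=m["mtx"],m["R"],m["t"]
    v,u=np.indices(d.shape);x=(u-K[0,2])/K[0,0];y=(v-K[1,2])/K[1,1];th=np.hypot(x,y)+1e-9
    s=np.tan(th)/th;return (np.stack([x*s*d,y*s*d,d],-1)-t)@R
def circ(P,m):
    q=P[m];(c,r)=cv2.minEnclosingCircle(q[:,:2].astype(np.float32)*1000);return len(q),np.round(c,1),round(r,1),np.percentile(q[:,2],[5,50,98]).round(4)
E
python3 - <<'E'
from h import *
d=np.load("pics/w1.npy");P=wpts(d)
m=np.zeros(d.shape,bool);m[165:228,225:285]=1;m&=d>0
print(circ(P,m&(P[...,2]>.10)&(P[...,2]<.13)))
print(circ(P,m&(P[...,2]>.114)&(P[...,2]<.13)))
E
```

```text
(1903, array([ 461.9, -338.2]), 22.5, array([0.1102, 0.1182, 0.1204]))
(1615, array([ 461.4, -338. ]), 22.1, array([0.1146, 0.1185, 0.1205]))
```

```bash
python3 -m crank '[[[0,-0.0035,-0.02],[0,0,0],-1],[[0,0,-0.02],[0,0,0],-1],[[0,0,-0.02],[0,0,0],-1],[[0,0,-0.017],[0,0,0],-1],[[0,0,-0.003],[0,0,0],-1],[[0,0,-0.002],[0,0,0],-1],[[0,0,-0.002],[0,0,0],-1],[[0,0,0],[0,0,0],-1]]'
```

```text
clock: 2.15
tool_pos: [0.4621, -0.3371, 0.1352]
orientation: [-179.9, 0.0, -164.0]
force: [-1.6, -1.5, 2.9]
opening: 0.0006
gripper_force: 1.4
```

```bash
python3 -m crank '[[[0,0,-0.002],[0,0,0],-1],[[0,0,-0.002],[0,0,0],-1],[[0,0,-0.0015],[0,0,0],-1],[[0,0,0],[0,0,0],-1],[[0,0,0],[0,0,0],-1]]'
```

```text
clock: 2.65
tool_pos: [0.4624, -0.3369, 0.1297]
orientation: [-179.9, 0.0, -164.0]
force: [-3.4, -1.5, 8.6]
opening: 0.0005
gripper_force: 4.1
```

```bash
python3 -m crank '[[[0,0,-0.001],[0,0,0],-1],[[0,0,0],[0,0,0],-1],[[0,0,0],[0,0,0],-1]]'
```

```text
clock: 2.95
tool_pos: [0.4625, -0.337, 0.1295]
orientation: [-179.9, 0.0, -164.0]
force: [-4.7, -0.4, 14.7]
opening: 0.0006
gripper_force: 7.3
```

Hard stop reached: 14.7 N with no further travel. Now lift, open, and lower around the head.

```bash
python3 -m crank '[[[0,0,0.02],[0,0,0],-1],[[0,0,0.03],[0,0,0],1],[[0,0,0],[0,0,0],1],[[0,0,0],[0,0,0],1],[[0,0,0],[0,0,0],1],[[0,0,0],[0,0,0],1],[[0,0,0],[0,0,0],1],[[0,0,0],[0,0,0],1]]'
python3 - <<'E'
from h import *
from plant import ctrl
print(ctrl.get_obs()["tool_pos"])
P0=None
p,d=imaging.snapshot("wrist");cv2.imwrite("pics/w2.png",p);P=wpts(d)
m=(d>0)&(np.hypot(P[...,0]-.462,P[...,1]+.337)<.03)
print(circ(P,m&(P[...,2]>.10)&(P[...,2]<.13)))
E
```

```text
clock: 3.75
tool_pos: [0.4619, -0.3365, 0.1773]
orientation: [180.0, -0.0, -164.0]
force: [0.8, -0.1, 0.6]
opening: 0.051
gripper_force: 0.0
[ 0.46188351 -0.33645617  0.17732746]
(2647, array([ 462.2, -337.4]), 22.7, array([0.1094, 0.1182, 0.1204]))
```

```bash
python3 -m crank '[[[0,0,0],[0,0,0],1],[[0,0,0],[0,0,0],1],[[0,0,0],[0,0,0],1],[[0,0,0],[0,0,0],1],[[0,0,0],[0,0,0],1],[[0,-0.0005,-0.02],[0,0,0],1],[[0,0,-0.02],[0,0,0],1],[[0,0,-0.02],[0,0,0],1],[[0,0,-0.009],[0,0,0],1],[[0,0,0],[0,0,0],1]]'
```

```text
clock: 4.8
tool_pos: [0.4613, -0.3368, 0.1077]
orientation: [179.9, -0.1, -164.0]
force: [-0.4, -0.1, 0.6]
opening: 0.0872
gripper_force: 0.0
```

```bash
python3 -m crank '[[[0,0,0],[0,0,0],-1],[[0,0,0],[0,0,0],-1],[[0,0,0],[0,0,0],-1],[[0,0,0],[0,0,0],-1],[[0,0,0],[0,0,0],-1],[[0,0,0],[0,0,0],-1],[[0,0,0],[0,0,0],-1],[[0,0,0],[0,0,0],-1]]'
```

```text
clock: 5.6
tool_pos: [0.4623, -0.3375, 0.1091]
orientation: [-179.9, 0.0, -164.0]
force: [-0.5, -3.6, 0.5]
opening: 0.0408
gripper_force: 30.0
```

```bash
python3 -m crank '[[[0,0,0],[0,0,-8],-1],[[0,0,0],[0,0,-8],-1],[[0,0,0],[0,0,-8],-1],[[0,0,0],[0,0,-8],-1],[[0,0,0],[0,0,-6],-1],[[0,0,0],[0,0,-6],-1],[[0,0,0],[0,0,0],-1]]'
python3 -c "
from plant import ctrl
o=ctrl.get_obs();print(o['moment'],o['joint_pos'])"
```

```text
clock: 6.3
tool_pos: [0.4624, -0.3364, 0.1089]
orientation: [179.9, 0.0, 151.9]
force: [1.7, 4.5, 1.2]
opening: 0.0407
gripper_force: 30.0
[ 1.64575446 -0.73510387 -0.0296208 ] [-1.64682579e+01  1.81366225e+01 -2.25487853e+01 -7.18625774e-02
 -4.92890254e+01 -1.01601695e+02]
```

```bash
python3 -m crank '[[[0,0,0],[0,0,-4],-1],[[0,0,0],[0,0,-4],-1],[[0,0,0],[0,0,0],-1]]'
python3 -c "
from plant import ctrl
o=ctrl.get_obs();print(o['moment'])"
python3 -m crank '[[[0,0,0],[0,0,-4],-1],[[0,0,0],[0,0,-4],-1],[[0,0,0],[0,0,0],-1]]'
python3 -c "
from plant import ctrl
o=ctrl.get_obs();print(o['moment'])"
```

```text
clock: 6.6
tool_pos: [0.4626, -0.3362, 0.1088]
orientation: [179.9, 0.0, 144.1]
force: [2.2, 6.1, 2.2]
opening: 0.0408
gripper_force: 30.0
[ 2.19720883 -0.96058664  0.15943249]
clock: 6.9
tool_pos: [0.4617, -0.3352, 0.1083]
orientation: [180.0, -0.1, 136.1]
force: [2.0, 10.8, 1.8]
opening: 0.0405
gripper_force: 30.0
[ 3.88827541 -0.40169707  0.83802236]
```

The moment jumped to 0.84 N m after a 60° turn, so the end stop is reached. Holding briefly, then releasing and lifting.

```bash
python3 -m crank '[[[0,0,0],[0,0,0],-1],[[0,0,0],[0,0,0],-1],[[0,0,0],[0,0,0],1],[[0,0,0],[0,0,0],1],[[0,0,0],[0,0,0],1],[[0,0,0],[0,0,0],1],[[0,0,0],[0,0,0],1],[[0,0,0.02],[0,0,0],1],[[0,0,0.03],[0,0,0],1],[[0,0,0.04],[0,0,0],1],[[0,0,0.03],[0,0,0],1],[[0,0,0],[0,0,0],1]]'
python3 - <<'E'
from h import *
p,d=imaging.snapshot("wrist");P=wpts(d)
m=(d>0)&(np.hypot(P[...,0]-.462,P[...,1]+.337)<.03)
print(circ(P,m&(P[...,2]>.10)&(P[...,2]<.13)))
def mark(p,P):
    g=p.min(-1);k=(np.hypot(P[...,0]-.462,P[...,1]+.337)<.017)&(P[...,2]>.112)&(g>120)
    q=P[k][:,:2]-[.462,-.337];w=np.linalg.svd(q-q.mean(0),full_matrices=False)[2][0];w*=np.sign(w@q.mean(0));return len(q),np.degrees(np.arctan2(w[1],w[0])),q.mean(0)
print("after",mark(p,P))
E
python3 - <<'E'
from h import *
cv2=cv2
p=cv2.imread("pics/top0.png");d=np.load("pics/top0.npy");P=pts("top",d)
k=(np.hypot(P[...,0]-.462,P[...,1]+.3355)<.017)&(P[...,2]>.11);g=p.min(-1);k&=g>90
print(k.sum(),P[k][:,:2]-[.462,-.3355])
E
```

```text
clock: 8.1
tool_pos: [0.464, -0.3383, 0.2339]
orientation: [179.9, 0.4, 136.0]
force: [0.7, 0.3, 0.5]
opening: 0.0873
gripper_force: 0.0
(1740, array([ 460.5, -336.1]), 22.5, array([0.1086, 0.1155, 0.118 ]))
after (57, np.float64(126.92476460335784), array([-0.00622734,  0.00779111]))
8 [[-0.00029066 -0.00226797]
 [-0.00321081  0.0005248 ]
 [-0.00289156 -0.00333059]
 [-0.00708444  0.00164092]
 [-0.00703756 -0.00173858]
 [-0.00961162  0.00043288]
 [-0.01056955 -0.00117982]
 [-0.01327214 -0.00209834]]
```

Head mark went from about 185° to 127°: 58° clockwise plus its starting angle, so at the end stop, and the head is up. Next, go to above the cap and unwind the wrist (+221°), so one grip covers the whole screw-down.

```bash
python3 -m crank '[[[0.0056,0.034,0],[0,0,8.5],1],[[0.0056,0.034,0],[0,0,8.5],1],[[0.0056,0.034,0],[0,0,8.5],1],[[0.0056,0.034,0],[0,0,8.5],1],[[0.0056,0.034,0],[0,0,8.5],1],[[0.0056,0.034,0],[0,0,8.5],1],[[0.0056,0.034,0],[0,0,8.5],1],[[0.0056,0.034,0],[0,0,8.5],1],[[0.0056,0.034,0],[0,0,8.5],1],[[0.0056,0.034,0],[0,0,8.5],1],[[0.0056,0.034,0],[0,0,8.5],1],[[0.0056,0.034,0],[0,0,8.5],1]]'
python3 -m crank '[[[0,0,0],[0,0,8.5],1],[[0,0,0],[0,0,8.5],1],[[0,0,0],[0,0,8.5],1],[[0,0,0],[0,0,8.5],1],[[0,0,0],[0,0,8.5],1],[[0,0,0],[0,0,8.5],1],[[0,0,0],[0,0,8.5],1],[[0,0,0],[0,0,8.5],1],[[0,0,0],[0,0,8.5],1],[[0,0,0],[0,0,8.5],1],[[0,0,0],[0,0,8.5],1],[[0,0,0],[0,0,8.5],1]]'
python3 -m crank '[[[0,0,0],[0,0,8.5],1],[[0,0,0],[0,0,8.5],1],[[0,0,0],[0,0,0],1],[[0,0,0],[0,0,0],1]]'
python3 - <<'E'
from h import *
from plant import ctrl
o=ctrl.get_obs();print(o["joint_pos"].round(1),o["tool_pos"])
p,d=imaging.snapshot("wrist");cv2.imwrite("pics/w3.png",p);np.save("pics/w3.npy",d);P=wpts(d)
m=(d>0)&(np.hypot(P[...,0]-.531,P[...,1]-.069)<.028)
print(circ(P,m&(P[...,2]>.135)&(P[...,2]<.17)));print(circ(P,m&(P[...,2]>.15)&(P[...,2]<.17)))
E
```

```text
clock: 9.35
tool_pos: [0.5287, 0.0722, 0.2277]
orientation: [179.9, -0.1, -121.7]
force: [0.8, -0.5, -0.1]
opening: 0.0879
gripper_force: 0.0
clock: 10.55
tool_pos: [0.5286, 0.0707, 0.2275]
orientation: [179.9, 0.1, -19.7]
force: [0.5, 0.7, -0.7]
opening: 0.0874
gripper_force: 0.0
clock: 10.95
tool_pos: [0.5289, 0.0708, 0.228]
orientation: [180.0, 0.1, -3.3]
force: [-0.5, 0.7, -0.5]
opening: 0.0881
gripper_force: 0.0
[ 28.7   8.  -18.6  -0.  -63.5  58. ] [0.5288538  0.07077823 0.22803313]
(2373, array([532.1,  67.2]), 21.1, array([0.1446, 0.1568, 0.1585]))
(2166, array([532. ,  67.3]), 21.1, array([0.1541, 0.1569, 0.1586]))
```

View pics/w3.png

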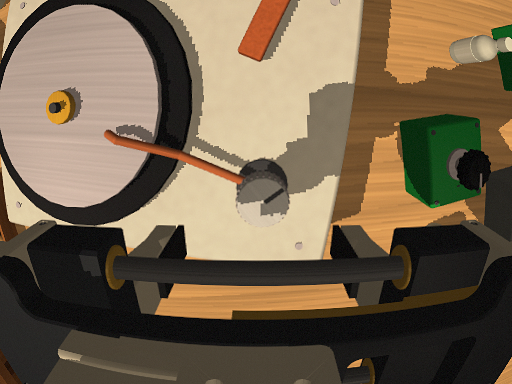

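The cap is at (263,195) with its rib visible, the spout is below it, and the open fingers are on either side. The measured centre is (0.532, 0.0675) with the top at 0.157, within the expected range (turn about 2.9 rad). Descend and grip.

```bash
python3 -m crank '[[[0.003,-0.003,-0.02],[0,0,0],1],[[0,0,-0.02],[0,0,0],1],[[0,0,-0.02],[0,0,0],1],[[0,0,-0.02],[0,0,0],1],[[0,0,0],[0,0,0],1],[[0,0,0],[0,0,0],-1],[[0,0,0],[0,0,0],-1],[[0,0,0],[0,0,0],-1],[[0,0,0],[0,0,0],-1],[[0,0,0],[0,0,0],-1],[[0,0,0],[0,0,0],-1],[[0,0,0],[0,0,0],-1]]'
python3 -c "
from plant import ctrl
o=ctrl.get_obs();print(o['moment'],o['joint_pos'])"
```

```text
clock: 12.2
tool_pos: [0.5322, 0.0673, 0.1491]
orientation: [179.9, 0.0, -3.0]
force: [0.5, -2.2, 1.9]
opening: 0.0394
gripper_force: 30.0
[-0.71035766 -0.0224738   0.00619025] [ 28.19722313  12.47828245 -24.3745089    0.06947873 -53.18923318
  58.74643192]
```

```bash
python3 -m crank '[[[0,0,-0.00013],[0,0,-8],-1],[[0,0,-0.00013],[0,0,-8],-1],[[0,0,-0.00013],[0,0,-8],-1],[[0,0,-0.00013],[0,0,-8],-1],[[0,0,-0.00013],[0,0,-8],-1],[[0,0,-0.00013],[0,0,-8],-1],[[0,0,-0.00013],[0,0,-8],-1],[[0,0,-0.00013],[0,0,-8],-1],[[0,0,-0.00013],[0,0,-8],-1],[[0,0,-0.00013],[0,0,-8],-1],[[0,0,0],[0,0,0],-1]]'
python3 -c "
from plant import ctrl
o=ctrl.get_obs();print(o['moment'],o['joint_pos'])"
```

```text
clock: 13.3
tool_pos: [0.5332, 0.0684, 0.1478]
orientation: [-179.9, 0.0, -83.1]
force: [3.7, 0.6, -2.2]
opening: 0.0391
gripper_force: 30.0
[ 0.20906403 -1.35211417 -0.01856988] [ 2.82227833e+01  1.25906057e+01 -2.44035785e+01  2.35862188e-02
 -5.28954694e+01 -2.13732948e+01]
```

Turned 80° with no stop yet. Continuing in smaller steps and watching the moment.

```bash
Q="from plant import ctrl
o=ctrl.get_obs();print(o['moment'])"
python3 -m crank '[[[0,0,-0.0001],[0,0,-6],-1],[[0,0,-0.0001],[0,0,-6],-1],[[0,0,-0.0001],[0,0,-6],-1],[[0,0,-0.0001],[0,0,-6],-1],[[0,0,-0.0001],[0,0,-6],-1],[[0,0,-0.0001],[0,0,-6],-1],[[0,0,-0.0001],[0,0,-6],-1],[[0,0,0],[0,0,0],-1]]';python3 -c "$Q"
python3 -m crank '[[[0,0,-0.0001],[0,0,-5],-1],[[0,0,-0.0001],[0,0,-5],-1],[[0,0,-0.0001],[0,0,-5],-1],[[0,0,0],[0,0,0],-1]]';python3 -c "$Q"
```

```text
clock: 14.1
tool_pos: [0.534, 0.0682, 0.1472]
orientation: [-179.9, 0.1, -124.9]
force: [8.0, -1.5, -4.5]
opening: 0.0396
gripper_force: 30.0
[-0.63241326 -2.92163914 -0.01599824]
clock: 14.5
tool_pos: [0.5343, 0.0681, 0.147]
orientation: [-179.9, 0.2, -139.8]
force: [8.6, -2.0, -6.0]
opening: 0.0392
gripper_force: 30.0
[-0.99502456 -3.31121005  0.7730483 ]
```

```bash
Q="from plant import ctrl
o=ctrl.get_obs();print(o['moment'],o['joint_pos'])"
python3 -m crank '[[[0,0,0],[0,0,-3],-1],[[0,0,0],[0,0,0],-1],[[0,0,0],[0,0,0],-1]]';python3 -c "$Q"
python3 -c "
from h import *
for n in('top','side'):
    p,d=imaging.snapshot(n);cv2.imwrite(f'pics/{n}2.png',p);np.save(f'pics/{n}2.npy',d)
p,d=imaging.snapshot('wrist');cv2.imwrite('pics/w4.png',p[120:384,130:400])"
```

```text
clock: 14.8
tool_pos: [0.5346, 0.0683, 0.1471]
orientation: [-179.9, 0.2, -142.6]
force: [9.3, -2.3, -5.9]
opening: 0.0392
gripper_force: 30.0
[-0.79461012 -3.56416554  0.85018886] [ 28.20529984  12.67948054 -24.43061208   0.13642278 -52.66451484
 -80.91661378]
```

View pics/w4.png

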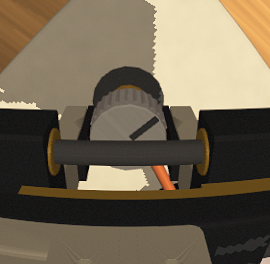

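The rib in the wrist crop (145,130) sits at nearly the same angle to the gripper as before, so the cap turned with the fingers. The moment has saturated at 0.85 N m, so it is bottomed out. Backing off a quarter turn.

```bash
Q="from plant import ctrl
o=ctrl.get_obs();print(o['moment'],o['orientation'],o['qvel'].round(2))"
python3 -m crank '[[[0.0005,0,0],[0,0,8],-1],[[0.0005,0,0.0001],[0,0,8],-1],[[0,0,0.0001],[0,0,8],-1],[[0,0,0.0001],[0,0,8],-1],[[0,0,0.0001],[0,0,8],-1],[[0,0,0.0001],[0,0,8],-1],[[0,0,0.0001],[0,0,8],-1],[[0,0,0.0001],[0,0,8],-1],[[0,0,0.0001],[0,0,8],-1],[[0,0,0.0001],[0,0,8],-1],[[0,0,0.0001],[0,0,8],-1],[[0,0,0],[0,0,4],-1]]'
python3 -m crank '[[[0,0,0],[0,0,0],-1],[[0,0,0],[0,0,0],-1],[[0,0,0],[0,0,0],-1],[[0,0,0],[0,0,0],-1],[[0,0,0],[0,0,0],-1]]';python3 -c "$Q"
python3 -c "
from h import *
p,d=imaging.snapshot('wrist');a=p[120:384,130:400];b=cv2.imread('pics/w4.png');cv2.imwrite('pics/w5.png',np.hstack([b,a]))"
```

```text
clock: 16.15
tool_pos: [0.5324, 0.0684, 0.1483]
orientation: [180.0, 0.1, -50.4]
force: [-7.5, 4.5, 9.8]
opening: 0.0392
gripper_force: 30.0
clock: 16.65
tool_pos: [0.5324, 0.0684, 0.1483]
orientation: [180.0, 0.1, -50.7]
force: [-6.1, 3.6, 10.2]
opening: 0.0393
gripper_force: 30.0
[1.46897    2.54807299 0.10102078] [ 1.79979804e+02  5.72543835e-02 -5.07427797e+01] [ 0.07  0.19 -0.09 -0.1   0.01  0.1 ]
```

View pics/w5.png

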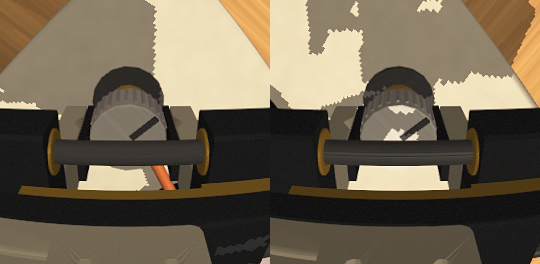

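The rib sits at the same angle to the gripper in both halves ((145,128) before, (415,127) after), so the cap followed the 92° back-off and is still gripped at 30 N. Handing in.

```bash
python3 -c "
from plant import close_job
print(close_job())"
```

```text
the job is handed in; nothing more can be done
None
```

The job is handed in, with no verdict returned: the stop was pressed fully down, sprang back up and was turned to its end stop; the drip cap was bottomed, backed off about 92°, and is still gripped at 30 N.

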